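Open the pen-blank clamp to its stop collar

ROBOT

A 6-joint arm with a two-finger parallel gripper is mounted at the origin on the work surface. World frame = base frame: x ahead of the robot, y to its left, z up, the work surface at z = 0. Lengths are in m, angles in rad, forces in N, time in s.
With the tool pointing down it reaches from about 0.35 to 0.95 m from the base axis. Payload 17.4 kg.
Tool frame: the origin (TCP) lies at the very end of the fingers, on their centre line; the grasp point (between the pads) lies 19 mm behind it; x points along the fingers, y is the direction in which the jaws open and shut, and the axes are right-handed (so a half turn about x gives the same grasp; the last joint's range is limited). The gripper opens to 93 mm and grips with 3 to 60 N. Pads are 15 mm wide; open, the fingers measure 128 mm over their backs; the gripper's body (75 mm by 188 mm) begins 65 mm behind the grasp point.
Start: joints at [-1.344, 0.116, 1.442, -0, 1.584, -0.038], TCP at [0.177, -0.651, 0.219] pointing down, gripper open.
Joint ranges: [-2.83, 2.83], [-0.83, 2.19], [0.07, 2.5], [-1.14, 4.28], [0.01, 3], [-2.97, 2.97]. Speed limits (rad/s): [1.89, 1.89, 2.22, 3.14, 3.14, 3.14].

INTERFACE

Orientations are given as a rotation vector (axis times angle).
In Python, from rig import readout, cams, env gives the robot as it stands.
- The arm moves only by the tool jog_arm, never from a script. Its argument "deltas" is a list of rows, each an object of numbers: "hand": the closure, from -1 (fully open) to 1 (shut), so that 0 is half open; "x", "y", "z": the shift along the tool's x, y, z as a fraction of full scale; "ax", "ay", "az": the turn, a rotation vector about the tool's x, y, z as a fraction of full scale. In form: [{"hand": .., "x": .., "y": .., "z": .., "ax": .., "ay": .., "az": ..}, ...]. A call has 1 to 5 rows; each row is the pose to reach, as a shift and turn from the pose commanded when the call began, along the tool's axes at that moment, turning the shorter way round; what a row does not reach only later rows make up. Full scale, the value 1, is 800 mm for a shift and pi rad for a turn. A row lasts 1/10 s, in which the tool goes at most 50 mm and 8.59 degrees, less where a joint would pass 70% of its speed; a pose out of reach is approached as far as the arm can. A call with a number of a shift or a turn outside -1 to 1 is refused whole. A call with a gripper value outside its range is refused whole. The fingers move at their own pace and stop on an object; "force" is the grip in N (left out, the last holds). Time passes only in rows, so rows that repeat a pose let the fingers close. It gives the time, the measured TCP pose, the force and the opening at its end, in the units of the state.
- readout.observe(): the state, without advancing time (a new reading comes with each control period).
- cams.capture(name): name is "scene" or "side" or "wrist"; returns the picture (420x560x3 uint8, red, green, blue); there is no depth.
- cams.camera_params(name): a dict with "fx", "fy", "cx", "cy" (pixels), "k1" (the pictures are not rectified: a ray, as slopes to the right and down, at radius r is drawn at 1 + k1 r^2 times it, then the intrinsics apply), "R" (3x3) and "t" (3): a world point X has camera coordinates R X + t. Camera axes: x right, y down, z forward; pixel columns grow to the right and rows downward; lengths in m; the calibration is good to about 2 mm. A picture is of the moment at which its call begins: read the wrist's pose just before it. camera_params takes no time and is no camera call; for the wrist camera it gives the pose at the moment of the call.
- env.close_job(): hands the job in, once; it reports no verdict.
The state is a dict: "time": time; "joint_pos": joint angles; "joint_vel": joint speeds; "joint_torque": joint torques, N m; "tool_pos": TCP position; "ee_rot": TCP orientation; "contact_force": force on the tool from outside, world axes, zero at the start; "wrist_torque": the same for the moment, N m; "finger_gap": opening from 0.0 (shut) to 1.0 (fully open).
Only numpy, scipy, OpenCV 4.12 (cv2) and the standard library are available. Lean on these libraries where they do the work, as an engineer would, in place of code of your own. Each camera call takes 0.05 s, during which the arm holds its last target.

TASK

The bench clamp must be opened for the next pen blank. With the fingertips, press down the ratchet release pad on the clamp's sliding jaw and, keeping it pressed, push the jaw back along its bar until it comes up against the stop collar, without shoving the collar along the bar. Then let the release spring up again and leave the clamp, with the blank, the barrel and everything else on the bench left where it is.

Things in the scene. Friction and masses are not known exactly. Their poses are not given: they have to be found in the camera images.
- clamp: Steel bar clamp screwed to the bench on a 100 x 400 x 12 mm plywood base; origin under the base's centre. Its bar (30 mm wide, 16 tall, top at 78 mm height) lies along its own y. In order along +y: fixed jaw (50 mm wide, 113 tall, face 140 mm from the origin), sliding jaw, stop collar, end post (90 mm tall). Stands within 0.5 rad of yaw 0.
- jaw (a joint): Opening between the two jaw faces in m, 0 closed; grows as the sliding jaw goes back to the collar (clamp's +y). The grey-painted sliding jaw is 80 mm long along the bar, 52 wide, its front plate's top at 113 mm height. With the release pressed it slides at about 2 N plus slight drag; otherwise a pawl under the bar catches its saw teeth (8 mm apart) and bars the way back.
- release (a joint): How far the release pad is pressed, in m: 0 up (0 to 0.004 as the pawl meets the teeth), 0.013 fully down. Sprung: 8 N to start, 11 N at the bottom. The jaw is free with the pad more than 5 mm down and catches on the teeth again when the pad comes up, so press it some 9 mm and keep it there while pushing.
- release_top (a point): Centre of the top of the release pad: ribbed, black, 42 mm across the bar, 36 along it, on the sliding jaw above the bar, 35 mm behind the jaw's face. Its top is at 121 to 125 mm height when up and goes straight down when pressed. Only the thumb post rises higher on the jaw.
- post_front (a point): Point on the front face of the thumb post, on the bar's centre line at 145 mm height. The post is a grey upright of the sliding jaw right behind the pad (face 23 mm behind the pad's centre), 50 mm wide, 16 thick, top at 158 mm height. A fingertip standing on the pad can push the jaw back by this face.
- jaw_back (a point): Middle of the sliding jaw's rear face, on the bar's centre line, 86 mm above the bench. This face meets the collar.
- collar_front (a point): Middle of the stop collar's front face, on the bar's centre line at 86 mm height: jaw_back meets this point. The aluminium collar (46 mm wide, 18 along the bar, top at 98 mm, small screw on top) is tight on the bar and holds a push of about 45 N. It stands 45 to 150 mm behind the sliding jaw at the start.
- blank: Square pen blank, 18 x 18 x 90 mm, green plastic, lying loose on the bench beside the clamp; origin under its centre, long axis y. Leave it.
- barrel: Turned brass pen barrel, 17 mm thick, 64 mm tall, standing loose on the bench beside the clamp; origin under its foot. Leave it.
- bushing: Steel bushing ring, 22 mm across and 22 mm tall, loose on the bench beside the clamp; origin under its centre. Leave it.
- glue: White glue bottle with black cap, 40 mm thick, 100 mm tall; origin under its foot. Leave it.
- driver: Screwdriver with black handle, 200 mm long, lying; origin under its middle. Leave it.
- brush: Bench brush, 200 mm long, lying; origin under its middle. Leave it.
- faceplate: Wooden disc 220 mm across, 22 mm thick, with a dark steel hub, 56 mm tall in all, lying; origin under its centre. Leave it.
- pot: White ceramic pot, 80 mm across, 95 mm tall; origin under its foot. Leave it.

How it is judged:
On the way, in this order (a step that is already met when the one before it is completed fails the run):
1. the release pad is pressed down while the jaw is still where it was (value of joint release above 0.005 m and distance of jaw_back from where it was at the start of the episode below 0.02 m), for 0.1 s.
2. the jaw has come up against the stop collar (distance between jaw_back and collar_front below 0.006 m), for 0.1 s.
At the end, for the whole second after the job is handed in: The sliding jaw stands against the stop collar (gap under 6 mm) at rest, the collar is within 8 mm of where it was, and the release pad is up (under 4.5 mm down, as the ratchet teeth let it) (distance between jaw_back and collar_front below 0.006 m and distance of collar_front from where it was at the start of the episode below 0.008 m and value of joint release below 0.0045 m and velocity of joint jaw between -0.01 and 0.01 m/s); the robot touches nothing.
It fails at once if the stop collar is shoved more than 8 mm along the bar (distance of collar_front from where it was at the start of the episode above 0.008 m).
It fails at once if something else on the bench is lifted or shifted by more than 20 mm (distance of any of blank, barrel, bushing, glue, driver, brush, faceplate, pot from where it was at the start of the episode above 0.02 m).
It fails at once if something standing on the bench is knocked over (angle between any of barrel, bushing, glue, pot, faceplate's own z axis and vertical above 0.5 rad).
It also fails if it takes over 35 s, if anything falls off the work surface, if the arm or the gripper's body presses on something with over 40 N, if the wrist force passes 120 N, or if a joint passes its speed limit or range.

## Working session

There is one attempt and no reset: what is moved stays moved. The work goes in short steps, Python scripts to look and compute and a tool call to move; the robot and the scene stay as the last step left them, time stands still between calls to the robot, and variables do not carry over. Pictures are saved under pics/ and viewed, and the job is handed in when it is done.

Besides the shell and the picture viewer there is one more tool, called after "Call:" as name(argument=value, ...), one argument or row to a line, values as JSON. jog_arm: Moves the arm, as the interface text tells. Shift numbers are shares of 800 mm and turn numbers shares of pi rad, none past 1 either way. Its arguments: {"type":"object","properties":{"deltas":{"type":"array"},"force":{"type":"number"}},"required":["deltas"]}

```bash
ls; mkdir -p pics
python3 - <<'E'
from rig import readout,cams,env
import cv2
print(readout.observe())
for n in ("scene","side","wrist"):
    p=cams.camera_params(n); print(n,p)
    im=cams.capture(n); cv2.imwrite(f"pics/{n}0.png",im[:,:,::-1])
E
```

```text
pics
{'time': 0.0, 'joint_pos': array([-1.34379995e+00,  1.16531149e-01,  1.44226814e+00, -3.64795725e-06,
        1.58398762e+00, -3.77723704e-02]), 'joint_vel': array([-0.00051939,  0.0005063 ,  0.00110075,  0.00070011, -0.00012144,
       -0.00053659]), 'joint_torque': array([ 4.63186698e-04, -7.21268964e+01, -6.22607660e+01,  7.80389132e-02,
        2.37343996e-02, -6.45527075e-05]), 'tool_pos': array([ 0.17660159, -0.65128197,  0.21787294]), 'ee_rot': array([ 2.08043987,  0.27830164, -2.0806843 ]), 'contact_force': array([ 0.26544394,  0.32885269, -0.01693049]), 'wrist_torque': array([-0.03005781, -0.03026778, -0.03196776]), 'finger_gap': 1.0009134361056975}
scene {'fx': 399.425957592327, 'fy': 399.425957592327, 'cx': 279.6956226215137, 'cy': 212.70476920581598, 'k1': -0.027152590849469273, 'R': array([[-0.11392964,  0.99344289, -0.00955267],
       [ 0.83110482,  0.09003554, -0.54877899],
       [-0.5443205 , -0.07046146, -0.8359129 ]]), 't': array([-0.00964539, -0.39889745,  1.6356314 ])}
side {'fx': 516.1392239901915, 'fy': 516.1392239901915, 'cx': 274.5829223187764, 'cy': 206.1905213686938, 'k1': -0.05362454701403451, 'R': array([[ 0.99518887, -0.09751425, -0.00949083],
       [-0.07938264, -0.745767  , -0.66146049],
       [ 0.05742387,  0.65903152, -0.74991996]]), 't': array([-0.50851223,  0.19342467,  1.51979232])}
wrist {'fx': 353.5962696539051, 'fy': 353.5962696539051, 'cx': 280.99452952310645, 'cy': 209.3411716807607, 'k1': -0.06589413289007483, 'R': array([[ 2.60978885e-01, -9.65344501e-01,  1.29360325e-04],
       [-9.26711528e-01, -2.50497006e-01,  2.80101757e-01],
       [-2.70362287e-01, -7.32205239e-02, -9.59970306e-01]]), 't': array([-0.67487105, -0.03210183,  0.3895272 ])}
```

View pics/scene0.png

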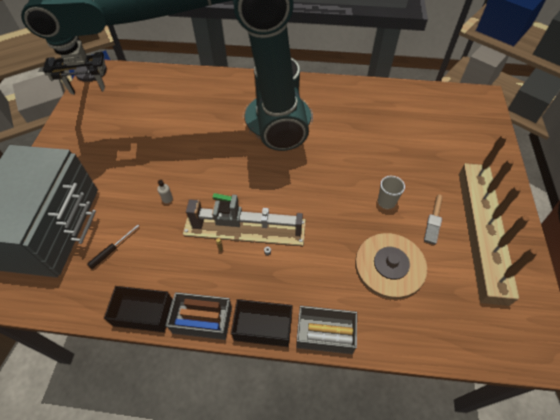

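View pics/side0.png

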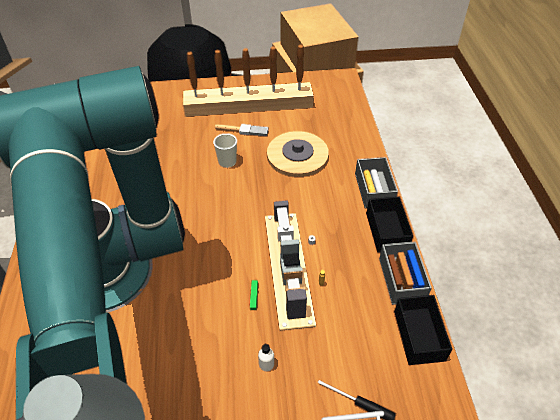

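View pics/wrist0.png

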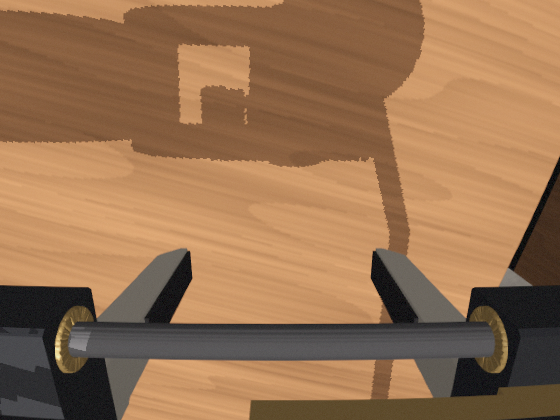

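The scene view shows the clamp at about (245,220): fixed jaw left (192,213), sliding jaw (230,208), collar (265,215), post (299,224). In the side view it spans (290,310) to (282,210). The wrist view doesn't see it. I'll zoom in.

```bash
cat > h.py <<'E'
import numpy as np, cv2
from scipy.spatial.transform import Rotation as Ro
def ray(p,uv):
    K=np.array([[p['fx'],0,p['cx']],[0,p['fy'],p['cy']],[0,0,1]])
    n=cv2.undistortPoints(np.array([[uv]],float),K,np.array([p['k1'],0,0,0,0.]))[0,0]
    R=np.array(p['R']);d=R.T@np.array([n[0],n[1],1]);return -R.T@np.array(p['t']),d/np.linalg.norm(d)
def onz(p,uv,z):
    o,d=ray(p,uv);return o+d*(z-o[2])/d[2]
def proj(p,X):
    c=np.array(p['R'])@X+p['t'];a=c[:2]/c[2];a=a*(1+p['k1']*(a@a));return np.array([p['fx']*a[0]+p['cx'],p['fy']*a[1]+p['cy']])
def two(p,a,q,b):
    o,d=ray(p,a);s,e=ray(q,b)
    A=np.stack([d,-e],1);t=np.linalg.lstsq(A,s-o,rcond=None)[0]
    x=o+d*t[0];y=s+e*t[1];return (x+y)/2,np.linalg.norm(x-y)
E
python3 - <<'E'
import cv2
a=cv2.imread('pics/scene0.png')[180:255,175:315]
cv2.imwrite('pics/scz.png',cv2.resize(a,None,fx=5.7,fy=5.7,interpolation=cv2.INTER_CUBIC))
a=cv2.imread('pics/side0.png')[190:340,240:340]
cv2.imwrite('pics/sdz.png',cv2.resize(a,None,fx=4,fy=4,interpolation=cv2.INTER_CUBIC))
E
```

```text
(no output)
```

View pics/scz.png

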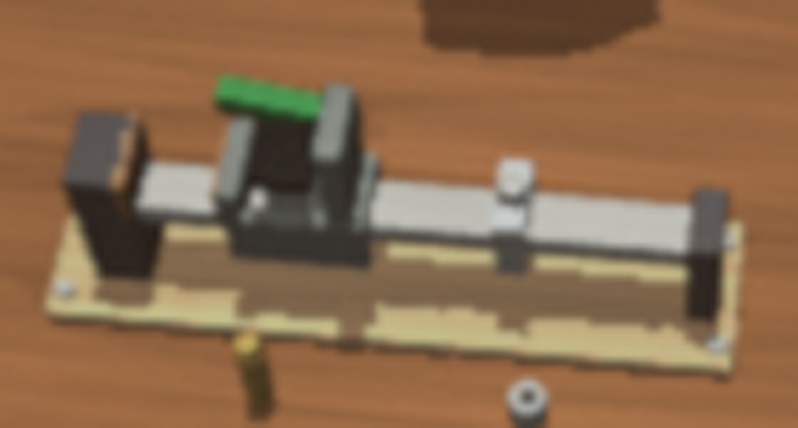

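View pics/sdz.png

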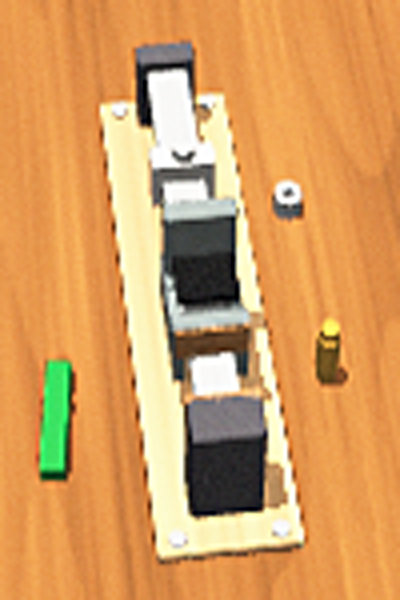

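Run:
```python
from rig import cams,readout
from h import *
P=cams.camera_params('side');Q=cams.camera_params('scene')
sd=lambda u,v:(240+u/4-.4,190+v/4-.4); sc=lambda u,v:(175+u/5.7-.4,180+v/5.7-.4)
for n,uv in dict(farL=(103,103),nearL=(158,555),nearR=(302,543),farR=(222,95)).items(): print(n,onz(P,sd(*uv),.012))
for n,uv in dict(near=(48,318),far=(728,372),fr=(742,225)).items(): print(n,onz(Q,sc(*uv),.012 if n=='fr' else 0.0))
for n,a,z in [('postTL',(163,205),.158),('postTR',(237,203),.158),('fixedL',(186,438),.113),('fixedR',(265,436),.113),('fixbackL',(190,400),.113),('fixbackR',(263,400),.113),('colL',(152,172),.098),('colR',(214,174),.098),('jawL',(172,325),.113),('jawR',(250,322),.113)]: print(n,onz(P,sd(*a),z))
for n,a,z in [('post back nearcorner',(350,158),.158),('post front near',(316,158),.158),('post front far',(328,88),.158),('colfrontnear',(497,232),.098),('colfrontfar',(502,160+25),.098),('fix face near',(120,188),.113),('fixfacefar',(135,118),.113),('jawfacefar',(230,120),.113),('jawfacenear',(217,193),.113)]: print(n,onz(Q,sc(*a),z))
W=cams.camera_params('wrist'); o=-W['R'].T@W['t'];s=readout.observe()
Rt=Ro.from_rotvec(s['ee_rot']).as_matrix();print(Rt, Rt.T@(o-s['tool_pos']), Rt.T@W['R'].T)
```

```text
farL [0.49691601 0.1567372  0.012     ]
nearL [ 0.49939692 -0.24342539  0.012     ]
nearR [ 0.59663146 -0.2445726   0.012     ]
farR [0.59207078 0.15506074 0.012     ]
near [ 0.59747137 -0.24579525  0.        ]
far [0.58986724 0.15171452 0.        ]
fr [0.49723019 0.15181941 0.012     ]
postTL [ 0.52205941 -0.06159891  0.158     ]
postTR [ 0.57184277 -0.06515014  0.158     ]
fixedL [ 0.52058293 -0.21607002  0.113     ]
fixedR [ 0.5711881  -0.21987939  0.113     ]
fixbackL [ 0.5263638  -0.18797952  0.113     ]
fixbackR [ 0.5735859  -0.19293274  0.113     ]
colL [0.52209454 0.01489195 0.098     ]
colR [0.56624719 0.00837688 0.098     ]
jawL [ 0.52103011 -0.12839595  0.113     ]
jawR [ 0.57323974 -0.13145265  0.113     ]
post back nearcorner [ 0.57083845 -0.05512066  0.158     ]
post front near [ 0.57276317 -0.07293555  0.158     ]
post front far [ 0.52734015 -0.07477336  0.158     ]
colfrontnear [0.57090613 0.020106   0.098     ]
colfrontfar [0.54019525 0.01860778 0.098     ]
fix face near [ 0.57433617 -0.18664605  0.113     ]
fixfacefar [ 0.52764543 -0.18899789  0.113     ]
jawfacefar [ 0.52330295 -0.13589438  0.113     ]
jawfacenear [ 0.57181604 -0.133121    0.113     ]
[[-2.28397406e-04  2.61715762e-01 -9.65144967e-01]
 [ 8.31257465e-04 -9.65144609e-01 -2.61715862e-01]
 [-9.99999628e-01 -8.62059183e-04  2.88334447e-06]] [-1.65022586e-01 -1.13409125e-04 -7.77928941e-02] [[-1.14783366e-03 -2.80103364e-01  9.59969160e-01]
 [ 9.99999050e-01 -1.05451747e-03  8.88006318e-04]
 [ 7.63570693e-04  9.59969267e-01  2.80104308e-01]]
```

```bash
cat >> h.py <<'E'
def delta(s,pos,yaw):
    """pose: tool down, tool y along (cos yaw, sin yaw,0)"""
    Rt=Ro.from_rotvec(s['ee_rot']).as_matrix()
    y=np.array([np.cos(yaw),np.sin(yaw),0]);x=np.array([0,0,-1.]);z=np.cross(x,y)
    T=np.stack([x,y,z],1)
    return np.round(Rt.T@(np.array(pos)-s['tool_pos'])/.8,4),np.round(Ro.from_matrix(Rt.T@T).as_rotvec()/np.pi,4)
E
python3 - <<'E'
from rig import cams,readout
from h import *
Q=cams.camera_params('scene')
for uv in [(80,152),(97,190)]:
  for z in (.1,.2,.3): print(onz(Q,uv,z))
s=readout.observe()
print(delta(s,[.34,-.36,.32],-.6),delta(s,[.545,-.09,.32],.012))
E
```

```text
[ 0.35892029 -0.65966946  0.1       ]
[ 0.44113511 -0.58140396  0.2       ]
[ 0.52334993 -0.50313846  0.3       ]
[ 0.51404661 -0.53709782  0.1       ]
[ 0.58146278 -0.47052534  0.2       ]
[ 0.64887895 -0.40395285  0.3       ]
(array([-0.1271, -0.2981, -0.2924]), array([-2.247e-01, -1.000e-04,  3.000e-04])) (array([-0.1269, -0.5568, -0.6281]), array([-4.195e-01, -2.000e-04,  2.000e-04]))
```

Call:
jog_arm(
  deltas=[
    {"hand":1,"x":-0.08,"y":-0.05,"z":-0.03},
    {"hand":1,"x":-0.127,"y":-0.298,"z":-0.24,"ax":-0.1},
    {"hand":1,"x":-0.127,"y":-0.298,"z":-0.24,"ax":-0.2},
    {"hand":1,"x":-0.127,"y":-0.298,"z":-0.24,"ax":-0.2247},
    {"hand":1,"x":-0.127,"y":-0.298,"z":-0.24,"ax":-0.2247},
  ],
  force=20,
)

```text
schema error: expected keys hand, x, y, z, ax, ay, az
```

Run:
```python
from rig import cams,readout
from h import *
s=readout.observe()
print(s['time'],s['tool_pos'],delta(s,[.545,-.09,.32],.012))
```

```text
0.15 [ 0.17660318 -0.65133984  0.21809113] (array([-0.1269, -0.5568, -0.6281]), array([-4.195e-01, -2.000e-04,  2.000e-04]))
```

Call:
jog_arm(
  deltas=[
    {"hand":1,"x":-0.08,"y":-0.05,"z":-0.03,"ax":0,"ay":0,"az":0},
    {"hand":1,"x":-0.127,"y":-0.298,"z":-0.24,"ax":-0.1,"ay":0,"az":0},
    {"hand":1,"x":-0.127,"y":-0.298,"z":-0.24,"ax":-0.2,"ay":0,"az":0},
    {"hand":1,"x":-0.127,"y":-0.298,"z":-0.24,"ax":-0.2247,"ay":0,"az":0},
    {"hand":1,"x":-0.127,"y":-0.298,"z":-0.24,"ax":-0.2247,"ay":0,"az":0},
  ],
  force=20,
)

```text
time: 0.65
tool_pos: [0.266, -0.4436, 0.3024]
ee_rot: [1.704, 0.792, -1.703]
contact_force: [1.6, -0.1, -0.0]
finger_gap: 0.618
```

Run:
```python
from rig import cams,readout
from h import *
s=readout.observe()
print(s['time'],s['tool_pos'],delta(s,[.545,-.09,.32],.012))
```

```text
0.65 [ 0.26596888 -0.44358255  0.30235108] (array([-0.022 , -0.0181, -0.5627]), array([-2.267e-01, -1.000e-04,  0.000e+00]))
```

Call:
jog_arm(
  deltas=[
    {"hand":1,"x":-0.02,"y":-0.018,"z":-0.56,"ax":-0.05,"ay":0,"az":0},
    {"hand":1,"x":-0.02,"y":-0.018,"z":-0.56,"ax":-0.1,"ay":0,"az":0},
    {"hand":1,"x":-0.02,"y":-0.018,"z":-0.56,"ax":-0.14,"ay":0,"az":0},
    {"hand":1,"x":-0.02,"y":-0.018,"z":-0.56,"ax":-0.18,"ay":0,"az":0},
    {"hand":1,"x":-0.02,"y":-0.018,"z":-0.56,"ax":-0.22,"ay":0,"az":0},
  ],
)

```text
time: 1.15
tool_pos: [0.4223, -0.2483, 0.3113]
ee_rot: [1.216, 1.204, -1.216]
contact_force: [1.3, -1.1, 0.2]
finger_gap: 0.189
```

Run:
```python
from rig import cams,readout
from h import *
s=readout.observe()
print(s['time'],s['tool_pos'],delta(s,[.545,-.09,.32],.012))
```

```text
1.15 [ 0.42232086 -0.24831173  0.31125937] (array([-0.0109,  0.1514, -0.1994]), array([-0.0069,  0.0001, -0.0001]))
```

Call:
jog_arm(
  deltas=[
    {"hand":1,"x":-0.01,"y":0.145,"z":-0.19,"ax":0,"ay":0,"az":0},
    {"hand":1,"x":-0.01,"y":0.145,"z":-0.19,"ax":0,"ay":0,"az":0},
    {"hand":1,"x":-0.01,"y":0.145,"z":-0.19,"ax":0,"ay":0,"az":0},
    {"hand":1,"x":-0.01,"y":0.145,"z":-0.19,"ax":0,"ay":0,"az":0},
    {"hand":1,"x":-0.01,"y":0.145,"z":-0.19,"ax":0,"ay":0,"az":0},
  ],
)

```text
time: 1.65
tool_pos: [0.5417, -0.0965, 0.3184]
ee_rot: [1.217, 1.205, -1.217]
contact_force: [-0.1, -0.6, -0.9]
finger_gap: 0.007
```

Call:
jog_arm(
  deltas=[
    {"hand":1,"x":0,"y":0,"z":0,"ax":0,"ay":0,"az":0},
    {"hand":1,"x":0,"y":0,"z":0,"ax":0,"ay":0,"az":0},
  ],
)

```text
time: 1.85
tool_pos: [0.5394, -0.1006, 0.319]
ee_rot: [1.22, 1.202, -1.221]
contact_force: [0.1, -0.7, -0.1]
finger_gap: 0.011
```

Run:
```python
from rig import cams,readout
from h import *
import pickle
s=readout.observe()
print(s['time'],s['tool_pos'],s['finger_gap'],s['contact_force'],delta(s,[.545,-.09,.32],.012))
W=cams.camera_params('wrist');im=cams.capture('wrist');pickle.dump(W,open('w1.pkl','wb'))
cv2.imwrite('pics/w1.png',im[:,:,::-1])
```

```text
1.85 [ 0.53940045 -0.10056888  0.31904225] 0.010982456132129146 [ 0.06278972 -0.68207587 -0.10393143] (array([-0.0012,  0.0068, -0.0133]), array([-0.0087,  0.    ,  0.0001]))
```

View pics/w1.png

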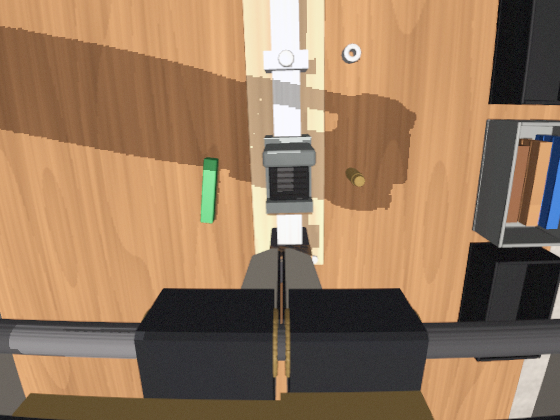

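The wrist view shows the whole clamp: collar at (286,60), post (290,155), pad (289,185), jaw front plate (289,206), barrel (357,178), blank (209,190). I'll zoom in for edges.

Run:
```python
import cv2
a=cv2.imread('pics/w1.png')[30:250,230:350]
cv2.imwrite('pics/w1z.png',cv2.resize(a[0:100],None,fx=6,fy=6,interpolation=cv2.INTER_CUBIC))
cv2.imwrite('pics/w1y.png',cv2.resize(a[95:195],None,fx=6,fy=6,interpolation=cv2.INTER_CUBIC))
```

```text
(no output)
```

View pics/w1z.png

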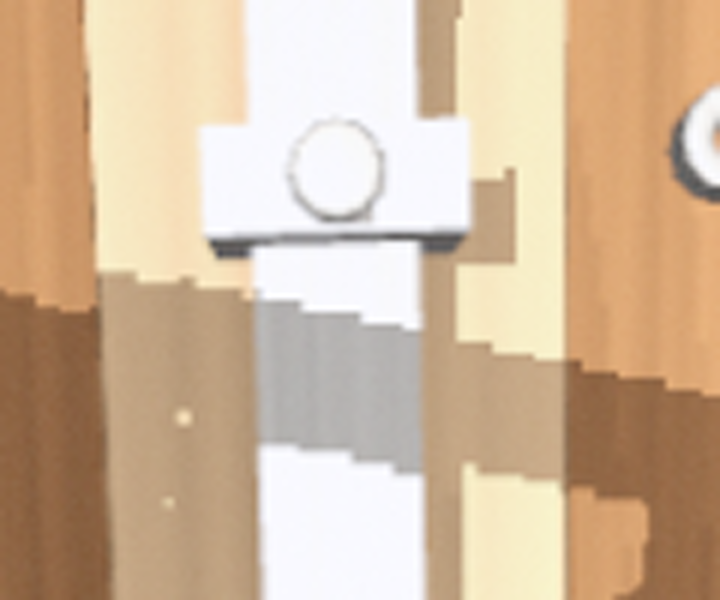

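View pics/w1y.png

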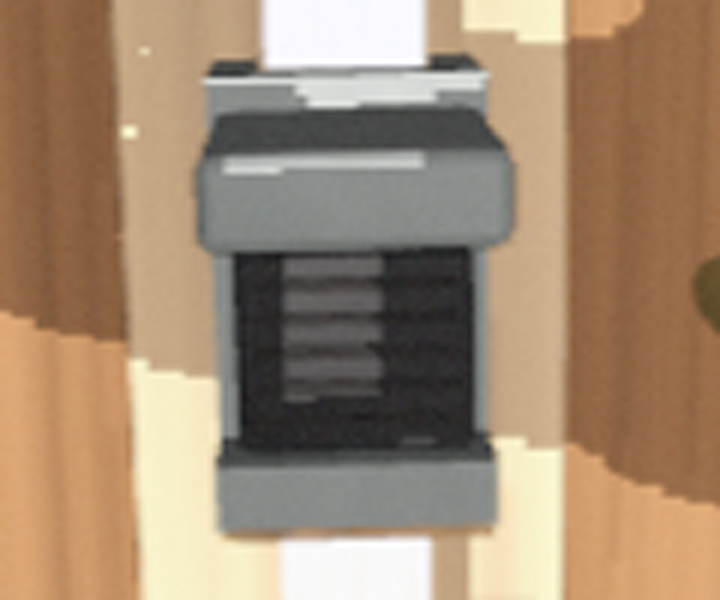

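Run:
```python
import pickle
from h import *
W=pickle.load(open('w1.pkl','rb'))
f=lambda u,v:(230+u/6-.42,30+v/6-.42); g=lambda u,v:(230+u/6-.42,125+v/6-.42)
for n,uv,z in [('colL',f(208,238),.098),('colR',f(468,234),.098),('barL@far',f(248,60),.078),('barR far',f(416,60),.078),('barL near',g(283,560),.078),('barR near',g(432,560),.078),('postfrontL',g(205,248),.158),('postfrontR',g(508,248),.158),('postbackL',g(212,152),.158),('padfrontL',g(240,447),.123),('padfrontR',g(475,445),.123),('padmidL',g(238,300),.123),('padmidR',g(474,300),.123),('jfL',g(219,530),.113),('jfR',g(497,528),.113),('jfbackL',g(218,460),.113),('jrearL',g(206,80),.098),('jrearR',g(488,76),.098)]: print(n,onz(W,uv,z))
```

```text
colL [0.52389434 0.01479706 0.098     ]
colR [0.56849209 0.01476695 0.098     ]
barL@far [0.53093845 0.04672704 0.078     ]
barR far [0.56071813 0.04627131 0.078     ]
barL near [ 0.53333191 -0.1522895   0.078     ]
barR near [ 0.56327058 -0.15278165  0.078     ]
postfrontL [ 0.52360844 -0.07582249  0.158     ]
postfrontR [ 0.57051183 -0.07656704  0.158     ]
postbackL [ 0.52510753 -0.061043    0.158     ]
padfrontL [ 0.52694273 -0.11690638  0.123     ]
padfrontR [ 0.56828068 -0.11721348  0.123     ]
padmidL [ 0.52725186 -0.09069548  0.123     ]
padmidR [ 0.56796929 -0.09134569  0.123     ]
jfL [ 0.52233976 -0.13514144  0.113     ]
jfR [ 0.57317631 -0.13559185  0.113     ]
jfbackL [ 0.52252932 -0.12189216  0.113     ]
jrearL [ 0.5216034  -0.05526057  0.098     ]
jrearR [ 0.57222659 -0.05534532  0.098     ]
```

Run:
```python
from rig import readout
from h import *
s=readout.observe();print(delta(s,[.5475,-.090,.140],.0125))
```

```text
(array([ 0.2239,  0.01  , -0.0137]), array([-0.0091,  0.0001, -0.    ]))
```

Call:
jog_arm(
  deltas=[
    {"hand":1,"x":0.05,"y":0.01,"z":-0.0137,"ax":-0.0091,"ay":0,"az":0},
    {"hand":1,"x":0.1,"y":0.01,"z":-0.0137,"ax":-0.0091,"ay":0,"az":0},
    {"hand":1,"x":0.15,"y":0.01,"z":-0.0137,"ax":-0.0091,"ay":0,"az":0},
    {"hand":1,"x":0.18,"y":0.01,"z":-0.0137,"ax":-0.0091,"ay":0,"az":0},
    {"hand":1,"x":0.18,"y":0.01,"z":-0.0137,"ax":-0.0091,"ay":0,"az":0},
  ],
)

```text
time: 2.4
tool_pos: [0.5462, -0.0898, 0.1718]
ee_rot: [1.199, 1.219, -1.203]
contact_force: [-0.1, 0.3, 0.1]
finger_gap: 0.005
```

Run:
```python
from rig import cams,readout
from h import *
s=readout.observe()
print(s['time'],s['tool_pos'],s['finger_gap'],s['contact_force'],delta(s,[.5475,-.09,.14],.0125))
W=cams.camera_params('wrist');im=cams.capture('wrist')
cv2.imwrite('pics/w2.png',im[:,:,::-1])
```

```text
2.4 [ 0.54622486 -0.08984061  0.17184351] 0.005080654793280581 [-0.13339227  0.26255841  0.05259106] (array([0.0398, 0.0018, 0.0003]), array([-0.0001, -0.0003,  0.0015]))
```

View pics/w2.png

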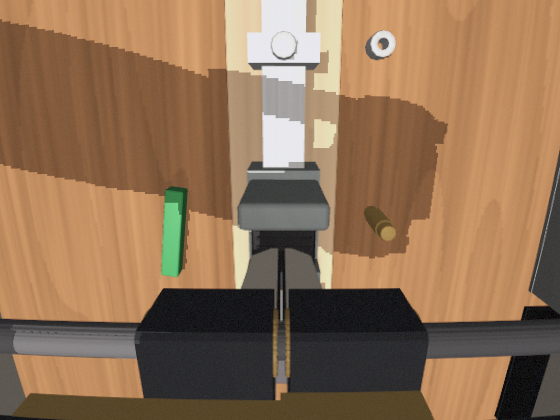

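The shut fingertips (282,250) stand over the pad, clear of the post's front edge (row 228), and centred on it. I'll descend.

Call:
jog_arm(
  deltas=[
    {"hand":1,"x":0.025,"y":0.0015,"z":0,"ax":0,"ay":0,"az":0},
    {"hand":1,"x":0.05,"y":0.0015,"z":0,"ax":0,"ay":0,"az":0},
    {"hand":1,"x":0.05,"y":0.0015,"z":0,"ax":0,"ay":0,"az":0},
  ],
)

```text
time: 2.75
tool_pos: [0.5488, -0.0896, 0.135]
ee_rot: [1.199, 1.216, -1.2]
contact_force: [-0.5, 2.1, 0.2]
finger_gap: 0.003
```

Call:
jog_arm(
  deltas=[
    {"hand":1,"x":0.005,"y":0,"z":0,"ax":0,"ay":0,"az":0},
    {"hand":1,"x":0.01,"y":0,"z":0,"ax":0,"ay":0,"az":0},
    {"hand":1,"x":0.01,"y":0,"z":0,"ax":0,"ay":0,"az":0},
  ],
)

```text
time: 3.05
tool_pos: [0.5494, -0.0892, 0.1278]
ee_rot: [1.199, 1.215, -1.199]
contact_force: [-0.3, -0.2, 0.3]
finger_gap: 0.004
```

Call:
jog_arm(
  deltas=[
    {"hand":1,"x":0.004,"y":-0.002,"z":0,"ax":0,"ay":0,"az":0},
    {"hand":1,"x":0.007,"y":-0.002,"z":0,"ax":0,"ay":0,"az":0},
    {"hand":1,"x":0.007,"y":-0.002,"z":0,"ax":0,"ay":0,"az":0},
  ],
)

```text
time: 3.35
tool_pos: [0.5477, -0.0892, 0.1221]
ee_rot: [1.199, 1.215, -1.199]
contact_force: [-2.0, -0.3, 8.5]
finger_gap: 0.005
```

Call:
jog_arm(
  deltas=[
    {"hand":1,"x":0.003,"y":0,"z":0,"ax":0,"ay":0,"az":0},
    {"hand":1,"x":0.005,"y":0,"z":0,"ax":0,"ay":0,"az":0},
    {"hand":1,"x":0.005,"y":0,"z":0,"ax":0,"ay":0,"az":0},
  ],
)

```text
time: 3.65
tool_pos: [0.5478, -0.0891, 0.1183]
ee_rot: [1.199, 1.215, -1.199]
contact_force: [-3.6, 1.1, 9.8]
finger_gap: 0.005
```

Call:
jog_arm(
  deltas=[
    {"hand":1,"x":0.003,"y":0,"z":0,"ax":0,"ay":0,"az":0},
    {"hand":1,"x":0.006,"y":0,"z":0,"ax":0,"ay":0,"az":0},
    {"hand":1,"x":0.006,"y":0,"z":0,"ax":0,"ay":0,"az":0},
    {"hand":1,"x":0.006,"y":0,"z":0,"ax":0,"ay":0,"az":0},
  ],
)

```text
time: 4.05
tool_pos: [0.5478, -0.0892, 0.1138]
ee_rot: [1.199, 1.215, -1.199]
contact_force: [-3.5, 0.9, 10.0]
finger_gap: 0.007
```

Run:
```python
from rig import cams,readout
from h import *
s=readout.observe()
print(s['time'],s['tool_pos'],s['contact_force'],delta(s,[.5475,-.09,.1135],.0125))
im=cams.capture('side');a=im[190:340,240:340,::-1]
cv2.imwrite('pics/s3.png',cv2.resize(a,None,fx=4,fy=4,interpolation=cv2.INTER_CUBIC))
```

```text
4.05 [ 0.54778808 -0.08916257  0.11375897] [-3.49543516  0.92420546  9.95340413] (array([ 0.0003, -0.0004,  0.001 ]), array([ 0.0004,  0.0001, -0.0003]))
```

View pics/s3.png

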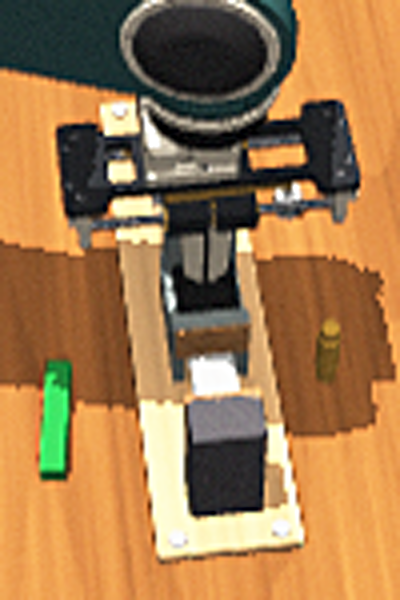

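The pad is down about 9 mm, the force is 10 N, and the jaw hasn't moved. Now the push.

Call:
jog_arm(
  deltas=[
    {"hand":1,"x":0.001,"y":0,"z":-0.004,"ax":0,"ay":0,"az":0},
    {"hand":1,"x":0.001,"y":0,"z":-0.008,"ax":0,"ay":0,"az":0},
    {"hand":1,"x":0.001,"y":0,"z":-0.012,"ax":0,"ay":0,"az":0},
    {"hand":1,"x":0.001,"y":0,"z":-0.016,"ax":0,"ay":0,"az":0},
    {"hand":1,"x":0.001,"y":0,"z":-0.02,"ax":0,"ay":0,"az":0},
  ],
)

```text
time: 4.6
tool_pos: [0.5476, -0.0734, 0.1131]
ee_rot: [1.199, 1.214, -1.199]
contact_force: [-4.1, -2.8, 9.6]
finger_gap: 0.007
```

Call:
jog_arm(
  deltas=[
    {"hand":1,"x":0,"y":0,"z":-0.006,"ax":0,"ay":0,"az":0},
    {"hand":1,"x":0,"y":0,"z":-0.012,"ax":0,"ay":0,"az":0},
    {"hand":1,"x":0,"y":0,"z":-0.018,"ax":0,"ay":0,"az":0},
    {"hand":1,"x":0,"y":0,"z":-0.024,"ax":0,"ay":0,"az":0},
    {"hand":1,"x":0,"y":0,"z":-0.03,"ax":0,"ay":0,"az":0},
  ],
)

```text
time: 5.1
tool_pos: [0.5473, -0.0493, 0.1131]
ee_rot: [1.199, 1.214, -1.199]
contact_force: [-3.9, -2.0, 10.1]
finger_gap: 0.004
```

Run:
```python
from rig import cams,readout
from h import *
import pickle
s=readout.observe()
print(s['time'],s['tool_pos'],s['contact_force'],delta(s,[.5475,-.09,.1135],.0125))
pickle.dump(cams.camera_params('wrist'),open('w4.pkl','wb'))
im=cams.capture('wrist')
cv2.imwrite('pics/w4.png',im[:,:,::-1])
```

```text
5.1 [ 0.54728668 -0.04930347  0.11310503] [-3.89659022 -1.9799245  10.11387908] (array([-0.0005, -0.0004,  0.0509]), array([ 0.0004,  0.0003, -0.0003]))
```

View pics/w4.png

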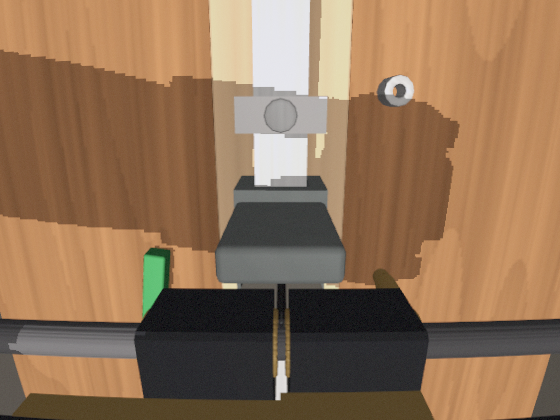

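Run:
```python
import pickle
from h import *
W=pickle.load(open('w4.pkl','rb'))
for n,uv,z in [('col',(280,133),.098),('jrear178',(280,177),.098),('jrear192',(280,191),.098),('postf',(280,280),.158),('postb',(280,247),.158)]: print(n,onz(W,uv,z))
im=cv2.imread('pics/w4.png')[85:215,220:345];cv2.imwrite('pics/w4z.png',cv2.resize(im,None,fx=4.5,fy=4.5,interpolation=cv2.INTER_CUBIC))
```

```text
col [0.54567236 0.01581003 0.098     ]
jrear178 [ 0.54594441 -0.00659019  0.098     ]
jrear192 [ 0.54603454 -0.0140289   0.098     ]
postf [ 0.54631353 -0.03413845  0.158     ]
postb [ 0.54615195 -0.02071278  0.158     ]
```

View pics/w4z.png

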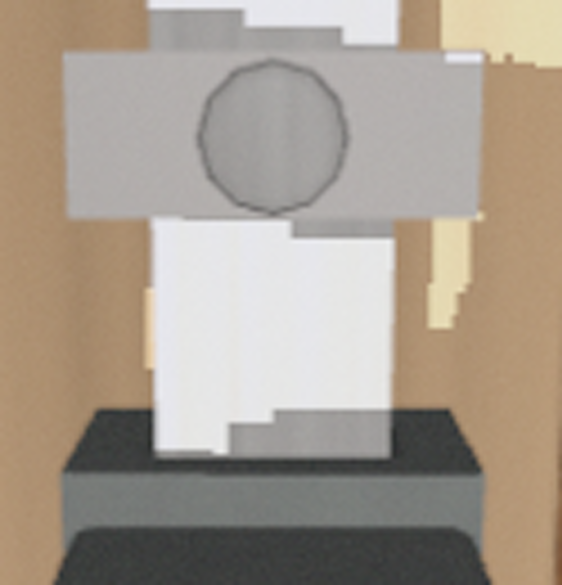

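Jaw rear edge at row 191 and collar front at row 133, which leaves about 30 mm of gap. The jaw rides with the fingers.

Call:
jog_arm(
  deltas=[
    {"hand":1,"x":0,"y":0,"z":-0.006,"ax":0,"ay":0,"az":0},
    {"hand":1,"x":0,"y":0,"z":-0.012,"ax":0,"ay":0,"az":0},
    {"hand":1,"x":0,"y":0,"z":-0.018,"ax":0,"ay":0,"az":0},
    {"hand":1,"x":0,"y":0,"z":-0.024,"ax":0,"ay":0,"az":0},
    {"hand":1,"x":0,"y":0,"z":-0.028,"ax":0,"ay":0,"az":0},
  ],
)

```text
time: 5.65
tool_pos: [0.547, -0.0268, 0.1131]
ee_rot: [1.199, 1.214, -1.199]
contact_force: [-3.4, -1.8, 11.1]
finger_gap: 0.006
```

Call:
jog_arm(
  deltas=[
    {"hand":1,"x":0,"y":0,"z":-0.002,"ax":0,"ay":0,"az":0},
    {"hand":1,"x":0,"y":0,"z":-0.004,"ax":0,"ay":0,"az":0},
  ],
)

```text
time: 5.85
tool_pos: [0.547, -0.0237, 0.1132]
ee_rot: [1.199, 1.214, -1.198]
contact_force: [-3.2, -1.9, 10.3]
finger_gap: -0.001
```

Call:
jog_arm(
  deltas=[
    {"hand":1,"x":0,"y":0,"z":-0.002,"ax":0,"ay":0,"az":0},
    {"hand":1,"x":0,"y":0,"z":-0.004,"ax":0,"ay":0,"az":0},
  ],
)

```text
time: 6.05
tool_pos: [0.5469, -0.0205, 0.1131]
ee_rot: [1.199, 1.214, -1.199]
contact_force: [-4.0, -1.9, 10.6]
finger_gap: 0.007
```

Call:
jog_arm(
  deltas=[
    {"hand":1,"x":0,"y":0,"z":-0.0015,"ax":0,"ay":0,"az":0},
    {"hand":1,"x":0,"y":0,"z":-0.003,"ax":0,"ay":0,"az":0},
  ],
)

```text
time: 6.25
tool_pos: [0.5469, -0.0181, 0.1132]
ee_rot: [1.199, 1.214, -1.198]
contact_force: [-4.0, -2.3, 9.7]
finger_gap: 0.005
```

Run:
```python
from rig import cams,readout
from h import *
import pickle
s=readout.observe()
print(s['time'],s['tool_pos'],s['contact_force'])
pickle.dump(cams.camera_params('wrist'),open('w5.pkl','wb'))
im=cams.capture('wrist')
cv2.imwrite('pics/w5.png',im[:,:,::-1])
im=im[100:230,220:345,::-1];cv2.imwrite('pics/w5z.png',cv2.resize(im,None,fx=4.5,fy=4.5,interpolation=cv2.INTER_CUBIC))
```

```text
6.25 [ 0.54692655 -0.01814185  0.1131511 ] [-4.03573193 -2.25173257  9.71409139]
```

View pics/w5z.png

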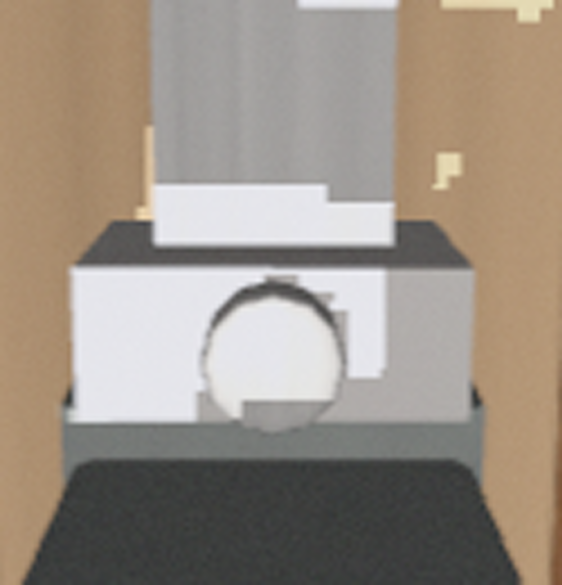

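The collar's front edge now nearly overlaps the jaw's rear edge. I'll creep forward until the force rises.

Call:
jog_arm(
  deltas=[
    {"hand":1,"x":0,"y":0,"z":-0.0015,"ax":0,"ay":0,"az":0},
    {"hand":1,"x":0,"y":0,"z":-0.002,"ax":0,"ay":0,"az":0},
  ],
)

```text
time: 6.5
tool_pos: [0.5471, -0.0172, 0.1133]
ee_rot: [1.199, 1.213, -1.199]
contact_force: [-2.2, -6.9, 10.4]
finger_gap: 0.004
```

Call:
jog_arm(
  deltas=[
    {"hand":1,"x":0,"y":0,"z":-0.001,"ax":0,"ay":0,"az":0},
    {"hand":1,"x":0,"y":0,"z":-0.0015,"ax":0,"ay":0,"az":0},
  ],
)

```text
time: 6.7
tool_pos: [0.5472, -0.0161, 0.1133]
ee_rot: [1.199, 1.212, -1.199]
contact_force: [0.0, -8.5, 9.3]
finger_gap: 0.004
```

Y force rose from 2 to 8.5 N, so the jaw is against the collar (expected TCP y −0.019, seen about −0.0175). I'll look from outside before letting the pad up.

Run:
```python
from rig import cams,readout
from h import *
print(readout.observe()['contact_force'])
im=cams.capture('scene')
im=im[180:255,175:315,::-1];cv2.imwrite('pics/sc6.png',cv2.resize(im,None,fx=5.7,fy=5.7,interpolation=cv2.INTER_CUBIC))
im=cams.capture('wrist')
im=im[100:230,220:345,::-1];cv2.imwrite('pics/w6z.png',cv2.resize(im,None,fx=4.5,fy=4.5,interpolation=cv2.INTER_CUBIC))
```

```text
[ 0.03335559 -8.49633794  9.29746265]
```

View pics/sc6.png

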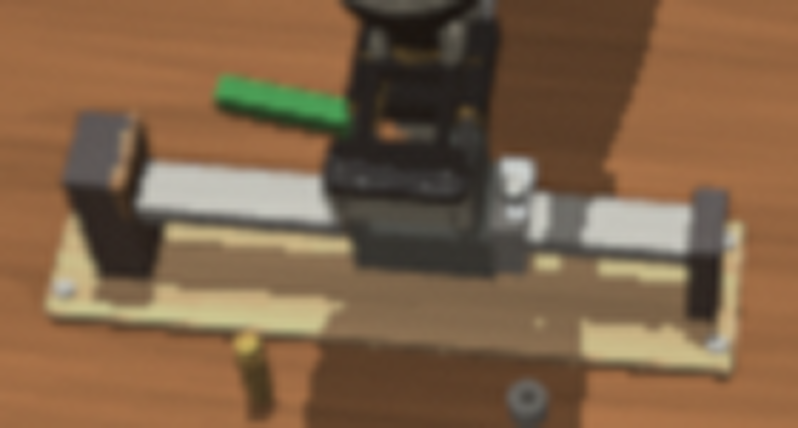

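View pics/w6z.png

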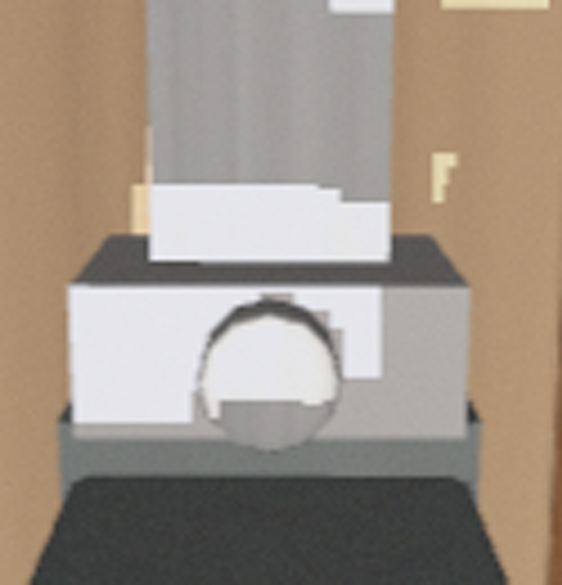

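The jaw touches the collar in both views, with no gap at (495,250). The collar still sits at (515,180), where it started. I'll lift straight up.

Call:
jog_arm(
  deltas=[
    {"hand":1,"x":-0.008,"y":0,"z":0,"ax":0,"ay":0,"az":0},
    {"hand":1,"x":-0.016,"y":0,"z":0,"ax":0,"ay":0,"az":0},
    {"hand":1,"x":-0.03,"y":0,"z":0.003,"ax":0,"ay":0,"az":0},
    {"hand":1,"x":-0.07,"y":0,"z":0.005,"ax":0,"ay":0,"az":0},
    {"hand":1,"x":-0.12,"y":0,"z":0.005,"ax":0,"ay":0,"az":0},
  ],
)

```text
time: 7.3
tool_pos: [0.5458, -0.0192, 0.2079]
ee_rot: [1.198, 1.218, -1.201]
contact_force: [0.8, 0.8, 0.2]
finger_gap: 0.002
```

Call:
jog_arm(
  deltas=[
    {"hand":1,"x":-0.06,"y":0,"z":0,"ax":0,"ay":0,"az":0},
    {"hand":1,"x":-0.12,"y":0,"z":0,"ax":0,"ay":0,"az":0},
    {"hand":1,"x":-0.12,"y":0,"z":0,"ax":0,"ay":0,"az":0},
    {"hand":1,"x":-0.12,"y":0,"z":0,"ax":0,"ay":0,"az":0},
  ],
)

```text
time: 7.7
tool_pos: [0.5468, -0.0192, 0.3051]
ee_rot: [1.2, 1.214, -1.198]
contact_force: [-0.8, -0.2, -1.4]
finger_gap: 0.006
```

Run:
```python
from rig import cams,readout
from h import *
import pickle
s=readout.observe()
print(s['time'],s['tool_pos'],s['contact_force'])
pickle.dump(cams.camera_params('wrist'),open('w7.pkl','wb'))
im=cams.capture('wrist')
cv2.imwrite('pics/w7.png',im[:,:,::-1])
im=im[100:250,220:345,::-1];cv2.imwrite('pics/w7z.png',cv2.resize(im,None,fx=4,fy=4,interpolation=cv2.INTER_CUBIC))
im=cams.capture('side');cv2.imwrite('pics/s7.png',cv2.resize(im[190:340,240:340,::-1],None,fx=4,fy=4,interpolation=cv2.INTER_CUBIC))
```

```text
7.7 [ 0.54680044 -0.01916207  0.30509681] [-0.79129254 -0.221673   -1.3662124 ]
```

View pics/w7.png

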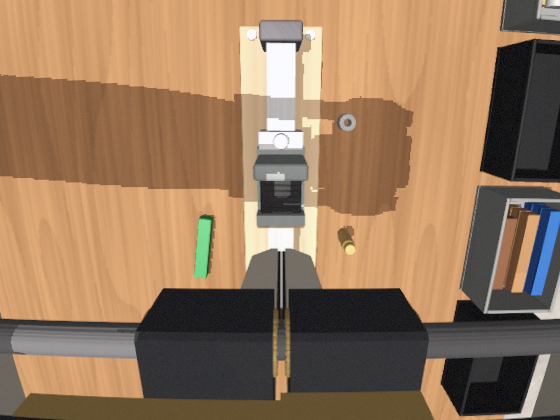

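View pics/w7z.png

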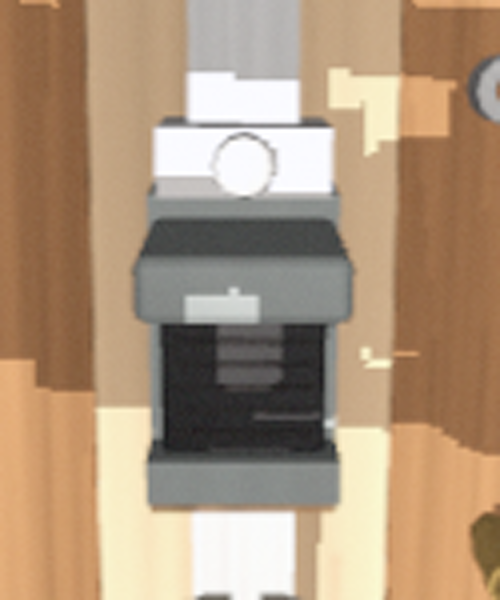

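View pics/s7.png

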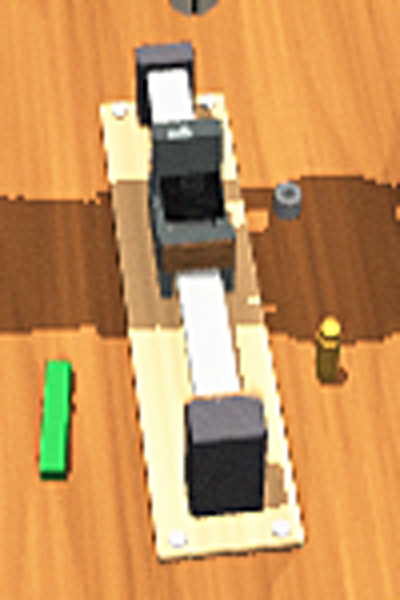

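The jaw sits against the collar and the other things look unmoved. I'll put numbers on the gap before handing in.

Run:
```python
import pickle
from h import *
W=pickle.load(open('w7.pkl','rb'));f=lambda u,v:(220+u/4-.4,100+v/4-.4)
for n,uv,z in [('colfront',f(170,196),.098),('colback',f(170,126),.098),('jrear side',f(150,192),.098),('jawface',f(240,507),.113),('postfront',f(240,322),.158),('padfrontL',f(163,450),.123),('padfrontR',f(326,450),.123),('padmidL',f(161,345),.123),('padmidR',f(324,345),.123)]: print(n,onz(W,uv,z))
```

```text
colfront [0.52678724 0.01576077 0.098     ]
colback [0.52679795 0.03377816 0.098     ]
jrear side [0.52155996 0.01674247 0.098     ]
jawface [ 0.54607857 -0.06475517  0.113     ]
postfront [ 0.54541609 -0.00523447  0.158     ]
padfrontL [ 0.52612407 -0.0460829   0.123     ]
padfrontR [ 0.56791641 -0.04556971  0.123     ]
padmidL [ 0.52570875 -0.01855992  0.123     ]
padmidR [ 0.56661846 -0.01804976  0.123     ]
```

```bash
python3 -c "
from rig import env,readout
print(env.close_job())"
```

```text
the job is handed in; nothing more can be done
None
```

The clamp is open: the sliding jaw stands against the stop collar, the release pad was let up, and I handed the job in at about 7.8 s of the 35 s. No verdict is reported.

I pressed the pad about 9 mm with the shut fingertips (about 10 N) while the jaw was still in place. I then pushed the jaw about 70 mm back until the push force rose from 2 to 8.5 N, well under the 45 N the collar holds. After that I lifted straight off to a height of 0.305 m.

Last checks, from the wrist and side pictures:
- **Jaw and collar:** the jaw's rear face measured y ≈ 0.015 (from its front face plus the 80 mm length) and the collar front y ≈ 0.016, so the gap is within 1 mm. A second reading of the rear edge gave 0.017, which is about 1 mm past the collar and within the measuring error.
- **Collar position:** it read 0.0148 before and 0.0158 after, so about 1 mm, which is within the 2 mm calibration.
- **Release pad:** it looks up. Its width read 42 mm at the raised height, but this is a weak check because the pad's height was not measured directly.
- **Rest of the bench:** the blank, barrel and bushing look unmoved in the close-up views. I did not check the glue, driver, brush, faceplate and pot again, but the arm never came near them.
- **Robot contact:** the last force reading was about 1.6 N, the largest of the readings in free air (mostly under 1 N, up to 2.1 N while moving). The fingers were well clear of the clamp.

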